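# Sweep the loose tube caps off the platform into the catch bin

### The job

Clear the three loose blue tube caps off the white raised platform: with the fingers closed, sweep them across it and over its edge into the low metal bin that stands against one side, so that all three end up in the bin. Do not pick the caps up, and leave the little glass vial and the amber jar on the platform standing where they are.

Things in the scene. Friction and masses are not known exactly. Their poses are not given: they have to be found in the camera images.
- cap1: blue screw cap, a solid disc 34 mm across and 14 mm high with a ribbed side, 14 g nominal, loose, lying flat on the white platform at the start; the three are identical. Origin: centre of its flat underside; z up along its axis.
- cap2: blue screw cap, a solid disc 34 mm across and 14 mm high with a ribbed side, 14 g nominal, loose, lying flat on the white platform at the start; the three are identical. Origin: centre of its flat underside; z up along its axis.
- cap3: blue screw cap, a solid disc 34 mm across and 14 mm high with a ribbed side, 14 g nominal, loose, lying flat on the white platform at the start; the three are identical. Origin: centre of its flat underside; z up along its axis.
- deck: fixed raised platform, smooth white top 60 mm above the bench, 250 mm along x, 300 mm along y. Edges at x = -125 and +125 mm have lips 6 mm wide, 10 mm above the top; edges at y = -150 and +150 mm are open. Origin: centre of its underside, on the bench; axes along its sides, z up. The caps start within 30 mm of its centre line x = 0 and 85 mm of its centre in y.
- bin: fixed open aluminium bin, 240 mm along x, 140 mm along y, 57 mm high (rim 3 mm below the platform top), walls and floor 4 mm. It stands along one of the platform's open edges, 2 mm off, at its +y or -y side (this varies), axes parallel to the platform's. Origin: centre of its underside, 222 mm from the platform's origin.
- module: fixed row of three steel blocks on an aluminium plate, 220 mm along x, 80 mm along y, 61 mm high, standing beside the platform's other open edge, across from the bin, with a 32 mm gap. Origin: centre of its underside on the bench. Not part of the job.
- vial: small clear glass vial with a black cap, 24 mm diameter, 45 mm high, loose, standing on the platform near one lipped edge (its axis 85 to 95 mm from the centre line x = 0). Origin: centre of its underside. To be left alone.
- jar: small amber glass jar with a white cap, 34 mm diameter, 38 mm high, loose, standing on the platform near the other lipped edge (its axis 85 to 95 mm from the centre line). Origin: centre of its underside. To be left alone.

How it is judged:
At the end, for the whole second after the job is handed in: All three caps lie at rest inside the bin (within its outline, below its rim); the vial and the jar stand upright within 15 mm of where they started (x of cap1 in the frame of bin between -0.12 and 0.12 m and y of cap1 in the frame of bin between -0.07 and 0.07 m and z of each of cap1, cap2, cap3 in the frame of bin below 0.057 m and linear speed of each of cap1, cap2, cap3 below 0.03 m/s and x of cap2 in the frame of bin between -0.12 and 0.12 m and y of cap2 in the frame of bin between -0.07 and 0.07 m and x of cap3 in the frame of bin between -0.12 and 0.12 m and y of cap3 in the frame of bin between -0.07 and 0.07 m and distance of each of vial, jar from where it was at the start of the episode below 0.015 m and angle between each of vial, jar's own z axis and vertical below 0.2 rad); the robot touches nothing.
It fails at once if a cap is lifted more than 25 mm above the platform top (z of any of cap1, cap2, cap3 in the frame of deck above 0.085 m).
It fails at once if the vial or the jar is shifted more than 15 mm or tipped (not (distance of vial from where it was at the start of the episode below 0.015 m) or not (angle between vial's own z axis and vertical below 0.2 rad) or not (distance of jar from where it was at the start of the episode below 0.015 m) or not (angle between jar's own z axis and vertical below 0.2 rad)).
It also fails if it takes over 48 s, if anything falls off the work surface, if the arm or the gripper's body presses on something with over 40 N, if the wrist force passes 120 N, or if a joint passes its speed limit or range.

### The arm

A 6-joint arm with a two-finger parallel gripper is mounted at the origin on the work surface. World frame = base frame: x ahead of the robot, y to its left, z up, the work surface at z = 0. Lengths are in m, angles in rad, forces in N, time in s.
With the tool pointing down it reaches from about 0.25 to 0.775 m from the base axis. Payload 4 kg.
Tool frame: the origin (TCP) lies between the finger pads; the fingertips stand 11 mm ahead of it and the grasp point (between the pads) lies 8 mm behind it (robot.tip_extent is the z of the fingertips in the tool frame, in m); z points along the fingers, y is the line along which they close (so a half turn about z gives the same grasp; the last joint's range is limited). The gripper opens to 94 mm and grips with 3 to 60 N. Pads are 16 mm wide; open, the fingers measure 119 mm over their backs; the gripper's body (75 mm by 177 mm) begins 78 mm behind the grasp point.
Start: joints at [-1.377, 0.087, 1.371, -0, 1.684, -0.103], TCP at [0.161, -0.526, 0.217] pointing down, gripper open.
Joint ranges: [-3.1, 3.1], [-0.76, 2.03], [0.27, 2.55], [-1.08, 4.22], [0.17, 2.65], [-2.57, 2.57]. Speed limits (rad/s): [2.79, 2.79, 3.14, 3.14, 3.14, 3.14].

### API

Orientations are given as [roll, pitch, yaw] about the fixed x, y, z axes, in that order (R = Rz(yaw) Ry(pitch) Rx(roll)).
In Python, from bench import robot, imaging gives the robot as it stands.
- The arm moves only by the shell command python3 -m pendant 'ROWS'. ROWS is JSON, a list of rows, each a list of 7 numbers: the shift along the world's x, y, z in cm, then the turn, a rotation vector about the world's x, y, z in degrees, then the opening, from 0 (shut) to 1 (fully open). In form: [[dx, dy, dz, ax, ay, az, jaw], ...]. A call has 1 to 8 rows; each row shifts and turns the commanded pose from where the row before left it; what a row does not reach is not made up. A row lasts 1/10 s, in which the tool goes at most 50 mm and 8.59 degrees, less where a joint would pass 70% of its speed; a pose out of reach is approached as far as the arm can. A call is refused whole if a number of a shift passes 5 or a number of a turn 8.59, either way. A call with a gripper value outside its range is refused whole. The fingers move at their own pace and stop on an object; the grip force is fixed at half the most. Time passes only in rows, so rows that do not move let the fingers close. It gives the time, the measured TCP pose, the force, the opening and the grip force at its end, in the units of the state.
- robot.get_obs(): the state, without advancing time (a new reading comes with each control period).
- imaging.snapshot(name): name is "side" or "top"; returns the picture (384x512x3 uint8, red, green, blue); there is no depth.
- imaging.camera_params(name): a dict with "camera_matrix" (3x3 intrinsics, pixels), "R" (3x3) and "t" (3): a world point X has camera coordinates R X + t. Camera axes: x right, y down, z forward; pixel columns grow to the right and rows downward; lengths in m; the calibration is good to about 2 mm. A picture is of the moment at which its call begins. camera_params takes no time and is no camera call.
- robot.close_job(): hands the job in; it is judged then, once.
The state is a dict: "time": time; "joint_positions": joint angles; "qvel": joint speeds; "joint_torque": joint torques, N m; "tool_pos": TCP position; "ee_rot": TCP orientation; "wrist_force": force on the tool from outside, world axes, zero at the start; "wrist_torque": the same for the moment, N m; "width": finger opening in m; "finger_force": force on a finger pad.
Only numpy, scipy, OpenCV 4.12 (cv2) and the standard library are available. Lean on these libraries where they do the work, as an engineer would, in place of code of your own. Each camera call takes 0.05 s, during which the arm holds its last target. There are 200 camera calls.

## Working session

There is one attempt and no reset: what is moved stays moved. The work goes in short steps, Python scripts to look and compute and a shell command to move; the robot and the scene stay as the last step left them, time stands still between calls to the robot, and variables do not carry over. Pictures are saved under pics/ and viewed, at most 10 in all, crops included, and the job is handed in when it is done.

```bash
mkdir -p pics
python3 - <<'E'
from bench import robot, imaging
import cv2
for n in("top","side"):
    im=imaging.snapshot(n); cv2.imwrite(f"pics/{n}0_raw.png",im[:,:,::-1])
    cv2.imwrite(f"pics/{n}0.png",cv2.resize(im[:,:,::-1],(800,600),interpolation=cv2.INTER_CUBIC))
    p=imaging.camera_params(n); print(n,p)
o=robot.get_obs(); print(o["time"],o["tool_pos"],o["ee_rot"],o["width"])
E
```

```text
top {'camera_matrix': array([[475.18585541,   0.        , 257.98443702],
       [  0.        , 475.18585541, 188.91541843],
       [  0.        ,   0.        ,   1.        ]]), 'R': array([[ 0.00844428, -0.99996063,  0.00272546],
       [-0.99771068, -0.0086081 , -0.06707681],
       [ 0.06709763, -0.00215281, -0.99774409]]), 't': array([0.0155829 , 0.54836487, 0.99879709])}
side {'camera_matrix': array([[368.55819563,   0.        , 257.32788484],
       [  0.        , 368.55819563, 192.4475512 ],
       [  0.        ,   0.        ,   1.        ]]), 'R': array([[ 0.98263231, -0.18516652,  0.0121284 ],
       [-0.12607546, -0.71415057, -0.6885448 ],
       [ 0.13615695,  0.67505727, -0.72509238]]), 't': array([-0.55516221,  0.1213566 ,  0.59023312])}
0.1 [ 0.16076444 -0.52551085  0.21544007] [-3.13968436e+00 -1.70682540e-04  2.96791610e-01] 0.09352987900569602
```

View pics/top0.png

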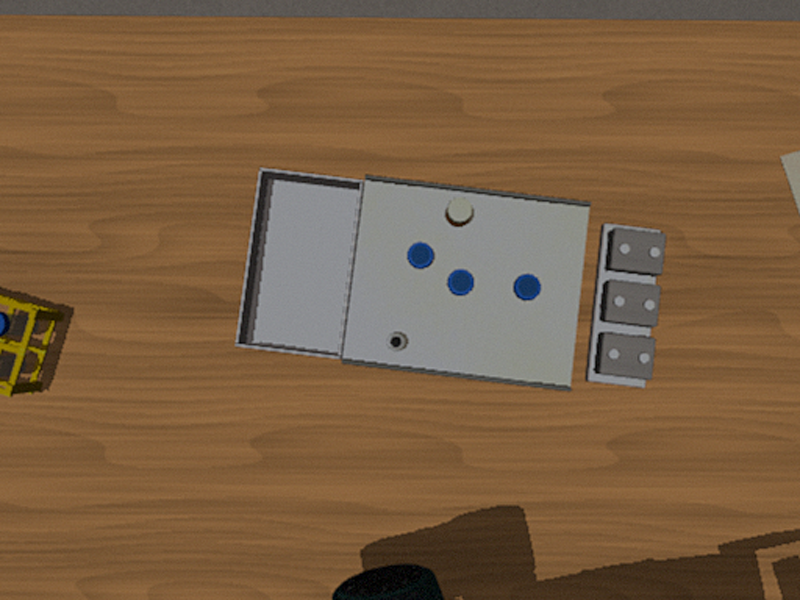

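View pics/side0.png

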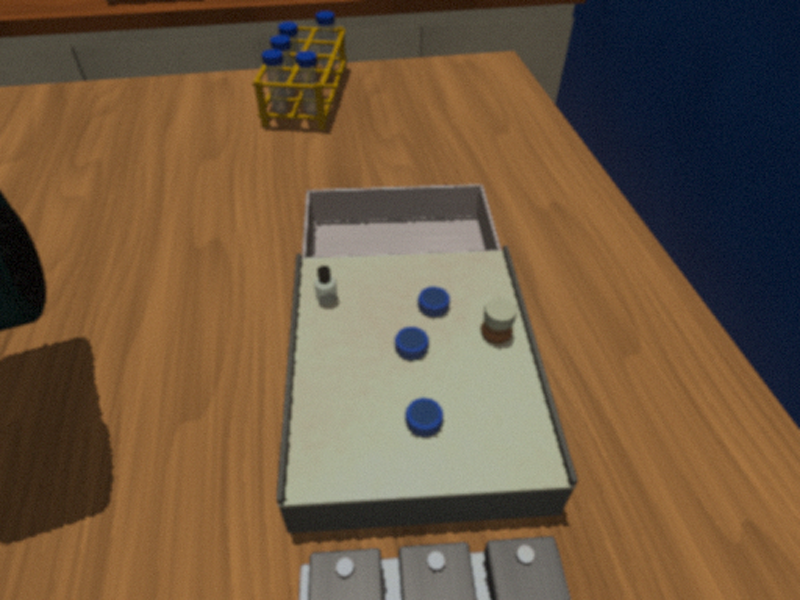

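The top view shows the bin at image left (+y). The caps are at (421,255), (461,282) and (527,287), the jar at (459,211) and the vial at (397,341). In the side view the same caps are at (434,300), (411,342) and (424,416). I'll triangulate them now.

```bash
cat > h.py <<'E'
import numpy as np, cv2
from bench import robot, imaging
P={n:imaging.camera_params(n) for n in("top","side")}
S=.64
def px(q): return np.array(q,float)*S
def ray(n,q,z):
    p=P[n]; d=p["R"].T@np.linalg.solve(p["camera_matrix"],[*q,1]); c=-p["R"].T@p["t"]
    return c+d*(z-c[2])/d[2]
def tri(a,b):
    M=[np.array(P[n]["camera_matrix"])@np.c_[P[n]["R"],P[n]["t"]] for n in("top","side")]
    X=cv2.triangulatePoints(*M,np.array(a,float).reshape(2,1),np.array(b,float).reshape(2,1)).ravel(); return X[:3]/X[3]
def blue(im,n):
    hsv=cv2.cvtColor(im,cv2.COLOR_RGB2HSV); m=cv2.inRange(hsv,(105,150,60),(130,255,255))
    k,_,s,c=cv2.connectedComponentsWithStats(m)
    return [(tuple(c[i].round(1)),s[i,4]) for i in range(1,k) if s[i,4]>30]
E
python3 - <<'E'
from h import *
np.set_printoptions(precision=4,suppress=True)
for n in P: print(n,blue(cv2.imread(f"pics/{n}0_raw.png")[:,:,::-1],n))
for nm,a,b in [("capA",(421,255),(434,300)),("capB",(461,282),(411,342)),("capC",(527,287),(424,416)),
  ("jartop",(459,210),(499,313)),("vialtop",(397,341),(323,270))]:
    print(nm,tri(px(a),px(b)), ray("top",px(a),.07))
T=[(365,178),(589,204),(571,388),(343,362)]; D=[(504,250),(574,484),(283,500),(300,255)]
c=[]
for a,b in zip(T,D): print("corner",tri(px(a),px(b)),ray("top",px(a),.07)); c.append(ray("top",px(a),.07))
c=np.array(c); print("centre",c.mean(0)); print(np.linalg.norm(np.roll(c,-1,0)-c,axis=1))
ay=(c[0]-c[1]+c[3]-c[2]); print("yaw of deck y axis from world y deg",np.degrees(np.arctan2(-ay[0],ay[1])))
ax=(c[0]-c[3]+c[1]-c[2]); print(np.degrees(np.arctan2(ax[1],ax[0])))
E
```

```text
top [((np.float64(268.6), np.float64(163.2)), np.int32(202)), ((np.float64(294.4), np.float64(180.4)), np.int32(206)), ((np.float64(337.0), np.float64(183.4)), np.int32(208)), ((np.float64(0.8), np.float64(206.8)), np.int32(32))]
side [((np.float64(207.5), np.float64(9.6)), np.int32(54)), ((np.float64(183.8), np.float64(16.6)), np.int32(53)), ((np.float64(179.3), np.float64(24.7)), np.int32(71)), ((np.float64(173.9), np.float64(34.2)), np.int32(78)), ((np.float64(195.5), np.float64(35.9)), np.int32(62)), ((np.float64(277.0), np.float64(192.2)), np.int32(85)), ((np.float64(262.7), np.float64(219.0)), np.int32(112)), ((np.float64(271.1), np.float64(266.5)), np.int32(199))]
capA [ 0.5978 -0.0026  0.0705] [ 0.5975 -0.0025  0.07  ]
capB [ 0.5627 -0.0549  0.0698] [ 0.5626 -0.0549  0.07  ]
capC [ 0.5572 -0.141   0.069 ] [ 0.5568 -0.1408  0.07  ]
jartop [ 0.6535 -0.0504  0.0908] [ 0.6573 -0.0519  0.07  ]
vialtop [0.4851 0.0276 0.1052] [0.4852 0.0278 0.07  ]
corner [0.7012 0.0721 0.0612] [0.6986 0.0717 0.07  ]
corner [ 0.6685 -0.2245  0.0628] [ 0.6667 -0.2225  0.07  ]
corner [ 0.4274 -0.1975  0.0686] [ 0.4266 -0.1973  0.07  ]
corner [0.4591 0.0975 0.0677] [0.4575 0.0973 0.07  ]
centre [ 0.5624 -0.0627  0.07  ]
[0.296  0.2415 0.2962 0.2425]
yaw of deck y axis from world y deg -6.091895065618983
-6.026385655915229
```

Triangulated heights come out at 0.070 for the caps, 0.06–0.07 for the deck corners and 0.105 for the vial, all as expected. The deck is yawed −6.06° with its centre at (0.563, −0.063), and the bin is at +y. In the deck frame the caps are A (28, 64), B (−1, 8) and C (2, −78) mm. I'll sweep A, then B, then C, one at a time.

```bash
python3 -m pendant '[[2.7,3.1,0,0,0,4.2,0],[2.7,3.1,0,0,0,4.2,0],[2.7,3.1,0,0,0,4.2,0],[2.7,3.1,0,0,0,4.2,0],[2.7,3.1,0,0,0,4.2,0],[2.7,3.1,0,0,0,4.2,0],[2.7,3.1,0,0,0,4.2,0],[2.7,3.1,0,0,0,4.2,0]]'
python3 -m pendant '[[2.7,3.1,0,0,0,4.2,0],[2.7,3.1,0,0,0,4.2,0],[2.7,3.1,0,0,0,4.2,0],[2.7,3.1,0,0,0,4.2,0],[2.7,3.1,0,0,0,4.2,0],[2.7,3.1,0,0,0,4.2,0],[2.7,2.5,0,0,0,4.2,0],[0,0,0,0,0,0,0]]'
```

```text
time: 0.9
tool_pos: [0.3775, -0.2763, 0.216]
ee_rot: [-3.141, -0.0, 0.886]
wrist_force: [0.1, 0.2, 0.5]
width: 0.0336
finger_force: 0.0
time: 1.7
tool_pos: [0.5675, -0.0637, 0.2149]
ee_rot: [-3.14, -0.002, 1.402]
wrist_force: [0.3, 0.2, -0.4]
width: 0.0001
finger_force: 0.0
```

```bash
python3 -m pendant '[[1.4,1.5,0,0,0,1.8,0],[1.3,1.45,0,0,0,1.8,0],[0,0,-4,0,0,0,0],[0,0,-4,0,0,0,0],[0,0,-2,0,0,0,0],[0,0,0,0,0,0,0]]'
python3 - <<'E'
from h import *
for n in P:
    im=imaging.snapshot(n); c=im[100:260,180:400] if n=="top" else im[140:330,170:390]
    cv2.imwrite(f"pics/{n}1.png",cv2.resize(c[:,:,::-1],None,fx=2.5,fy=2.5,interpolation=cv2.INTER_CUBIC))
a,b=[cv2.imread(f"pics/{n}1.png") for n in P]
h=min(a.shape[0],b.shape[0]); a=cv2.resize(a,(395,288)); b=cv2.resize(b,(333,288)); cv2.imwrite("pics/both1.png",np.hstack([a,b]))
E
```

```text
time: 2.3
tool_pos: [0.5893, -0.0378, 0.1115]
ee_rot: [-3.132, 0.0, 1.458]
wrist_force: [-0.3, -0.3, 0.3]
width: 0.0007
finger_force: 0.0
```

View pics/side1.png

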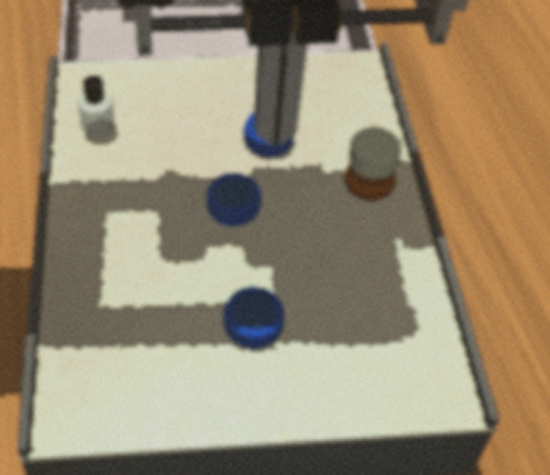

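The side view shows the closed fingers just behind cap A. The cap is at (268,135), the vial and jar are untouched, and cap B is clear at (233,198). Next I descend and sweep A.

```bash
python3 -m pendant '[[0.4,0.3,-2,0,0,0.4,0],[0.1,0,-1.5,0,0,0,0],[0,0,0,0,0,0,0],[0,0,0,0,0,0,0]]'
```

```text
time: 2.8
tool_pos: [0.598, -0.0347, 0.0821]
ee_rot: [3.141, 0.0, 1.466]
wrist_force: [-0.4, -0.2, -0.2]
width: 0.0004
finger_force: 0.0
```

```bash
python3 -m pendant '[[-0.3,0,-0.7,0,0,0,0],[0,0,0,0,0,0,0]]'
python3 -m pendant '[[0.16,1.5,0,0,0,0,0],[0.16,1.5,0,0,0,0,0],[0.16,1.5,0,0,0,0,0],[0.16,1.5,0,0,0,0,0],[0.16,1.5,0,0,0,0,0],[0.16,1.5,0,0,0,0,0],[0.16,1.5,0,0,0,0,0],[0,0,0,0,0,0,0]]'
python3 - <<'E'
from h import *
im=imaging.snapshot("side"); c=im[110:300,150:390]
cv2.imwrite("pics/side2.png",cv2.resize(c[:,:,::-1],None,fx=2.5,fy=2.5,interpolation=cv2.INTER_CUBIC))
E
```

```text
time: 3.0
tool_pos: [0.5943, -0.0345, 0.0743]
ee_rot: [-3.141, 0.0, 1.466]
wrist_force: [-0.0, -0.3, 0.0]
width: 0.0004
finger_force: 0.0
time: 3.8
tool_pos: [0.6061, 0.0729, 0.0744]
ee_rot: [-3.142, -0.001, 1.469]
wrist_force: [-1.2, 0.4, -0.7]
width: 0.0002
finger_force: 0.0
```

View pics/side2.png

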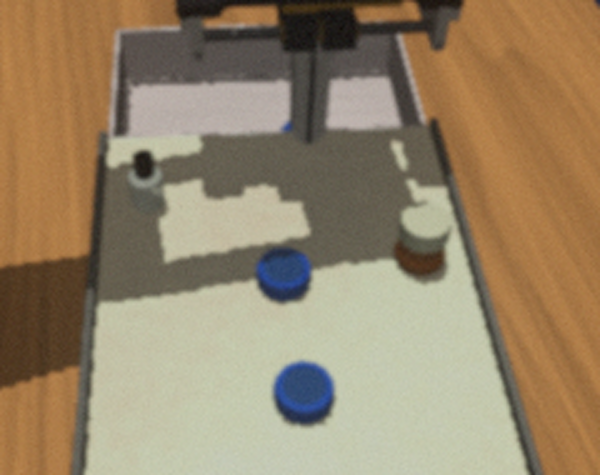

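Cap A shows as blue at (287,128), just past the edge at the finger's left. I'll push on, then lift and look.

```bash
python3 -m pendant '[[0.16,1.5,0,0,0,0,0],[0.11,1,0,0,0,0,0],[0,0,0,0,0,0,0],[0,0,3,0,0,0,0],[-1,-1,4,0,0,0,0],[-1.5,-4.5,0,0,0,0,0],[-1.5,-4.5,0,0,0,0,0],[0,0,0,0,0,0,0]]'
python3 - <<'E'
from h import *
for n in P:
    im=imaging.snapshot(n)
    print(n,blue(im,n)); cv2.imwrite(f"pics/{n}3_raw.png",im[:,:,::-1])
    if n=="side": cv2.imwrite("pics/side3.png",cv2.resize(im[100:290,150:390,::-1],None,fx=2.5,fy=2.5,interpolation=cv2.INTER_CUBIC))
E
```

```text
time: 4.65
tool_pos: [0.5676, -0.0094, 0.1452]
ee_rot: [3.141, 0.003, 1.46]
wrist_force: [0.8, -0.0, 0.3]
width: 0.0001
finger_force: 0.0
top [((np.float64(208.8), np.float64(159.1)), np.int32(183)), ((np.float64(338.2), np.float64(183.5)), np.int32(173)), ((np.float64(0.8), np.float64(206.5)), np.int32(34))]
side [((np.float64(464.5), np.float64(37.7)), np.int32(3143)), ((np.float64(207.4), np.float64(10.6)), np.int32(74)), ((np.float64(178.5), np.float64(27.3)), np.int32(261)), ((np.float64(368.5), np.float64(27.6)), np.int32(44)), ((np.float64(195.6), np.float64(37.0)), np.int32(86)), ((np.float64(408.9), np.float64(50.9)), np.int32(105)), ((np.float64(373.3), np.float64(50.4)), np.int32(89)), ((np.float64(418.7), np.float64(64.2)), np.int32(43)), ((np.float64(400.1), np.float64(65.6)), np.int32(66)), ((np.float64(405.1), np.float64(75.0)), np.int32(102)), ((np.float64(405.8), np.float64(84.6)), np.int32(52)), ((np.float64(472.3), np.float64(91.3)), np.int32(46)), ((np.float64(424.3), np.float64(105.4)), np.int32(131)), ((np.float64(469.6), np.float64(142.9)), np.int32(457)), ((np.float64(491.9), np.float64(132.6)), np.int32(45)), ((np.float64(481.2), np.float64(146.5)), np.int32(78)), ((np.float64(489.8), np.float64(163.3)), np.int32(116)), ((np.float64(501.3), np.float64(211.4)), np.int32(614)), ((np.float64(473.4), np.float64(192.4)), np.int32(32)), ((np.float64(505.0), np.float64(254.1)), np.int32(148)), ((np.float64(271.2), np.float64(265.9)), np.int32(345))]
```

View pics/side3.png

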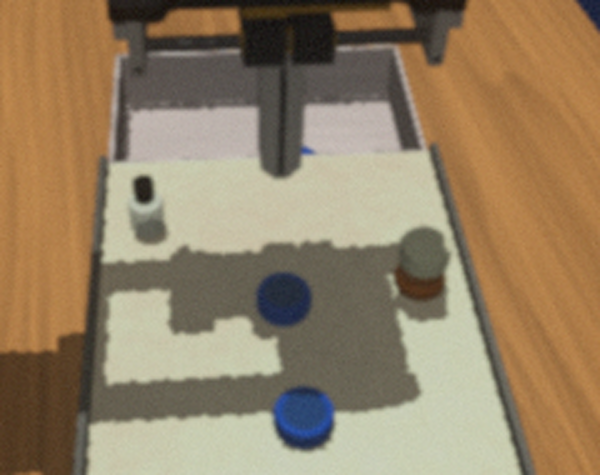

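Cap A is in the bin, at top pixel (209,159). B and C are unmoved, and the vial and jar are standing. Now cap B.

```bash
python3 -m pendant '[[-0.3,-3,0,0,0,0,0],[-0.3,-3,0,0,0,0,0],[-0.2,-1.6,0,0,0,0.3,0],[0,0,-1,0,0,0,0],[0,0,-2.5,0,0,0,0],[0,0,-1.5,0,0,0,0],[0,0,0,0,0,0,0]]'
```

```text
time: 5.45
tool_pos: [0.5586, -0.0785, 0.0905]
ee_rot: [-3.134, -0.002, 1.473]
wrist_force: [-0.7, 0.5, -0.1]
width: 0.0007
finger_force: 0.0
```

```bash
python3 -m pendant '[[0.05,-0.7,0,0,0,-0.4,0],[0,0,0,0,0,0,0],[0,0,-1.5,0,0,0,0],[0,0,0,0,0,0,0],[0,0,0,0,0,0,0]]'
```

```text
time: 5.95
tool_pos: [0.5607, -0.0873, 0.0788]
ee_rot: [-3.14, -0.0, 1.464]
wrist_force: [-0.1, -0.3, -0.0]
width: 0.0006
finger_force: 0.0
```

```bash
python3 -m pendant '[[-0.1,0,-0.4,0,0,0,0],[0.16,1.5,0,0,0,0,0],[0.16,1.5,0,0,0,0,0],[0.16,1.5,0,0,0,0,0],[0.16,1.5,0,0,0,0,0],[0.16,1.5,0,0,0,0,0],[0,0,0,0,0,0,0]]'
python3 - <<'E'
from h import *
im=imaging.snapshot("side"); c=im[110:300,150:390]
cv2.imwrite("pics/side4.png",cv2.resize(c[:,:,::-1],None,fx=2.5,fy=2.5,interpolation=cv2.INTER_CUBIC))
E
```

```text
time: 6.65
tool_pos: [0.5684, -0.01, 0.0756]
ee_rot: [3.141, -0.001, 1.468]
wrist_force: [-0.8, -0.0, 0.1]
width: 0.0007
finger_force: 0.0
```

View pics/side4.png

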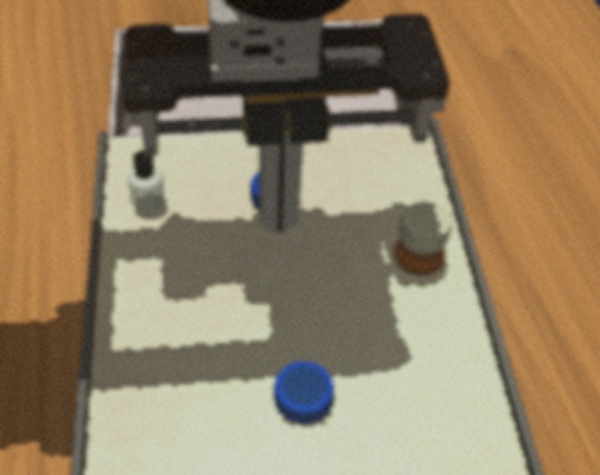

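Cap B is ahead of the fingers at (257,188), offset slightly left. I'll continue with a small correction toward −x.

```bash
python3 -m pendant '[[0,1.5,0,0,0,0,0],[0.06,1.5,0,0,0,0,0],[0.1,1.5,0,0,0,0,0],[0.16,1.5,0,0,0,0,0],[0.16,1.5,0,0,0,0,0],[0.16,1.5,0,0,0,0,0],[0.16,1.5,0,0,0,0,0],[0,0.5,0,0,0,0,0]]'
```

```text
time: 7.5
tool_pos: [0.5764, 0.0995, 0.0755]
ee_rot: [3.141, -0.0, 1.466]
wrist_force: [0.3, 0.6, -0.2]
width: 0.0006
finger_force: 0.0
```

```bash
python3 -m pendant '[[0,0.3,0,0,0,0,0],[0,0,0,0,0,0,0],[0,0,3,0,0,0,0],[-0.5,-2,4,0,0,0,0],[-0.4,-4.5,0,0,0,0,0],[-0.4,-4.5,0,0,0,0,0],[-0.4,-4.5,0,0,0,0,0],[-0.4,-4.5,0,0,0,0,0]]'
python3 - <<'E'
from h import *
im=imaging.snapshot("top"); print(blue(im,"top")); cv2.imwrite("pics/top5.png",cv2.resize(im[90:270,140:400,::-1],None,fx=2.5,fy=2.5,interpolation=cv2.INTER_CUBIC))
E
```

```text
time: 8.3
tool_pos: [0.5547, -0.1018, 0.1459]
ee_rot: [3.141, 0.0, 1.464]
wrist_force: [0.4, 0.2, 0.7]
width: 0.0005
finger_force: 0.0
[((np.float64(207.8), np.float64(166.4)), np.int32(370)), ((np.float64(0.8), np.float64(206.5)), np.int32(34))]
```

View pics/top5.png

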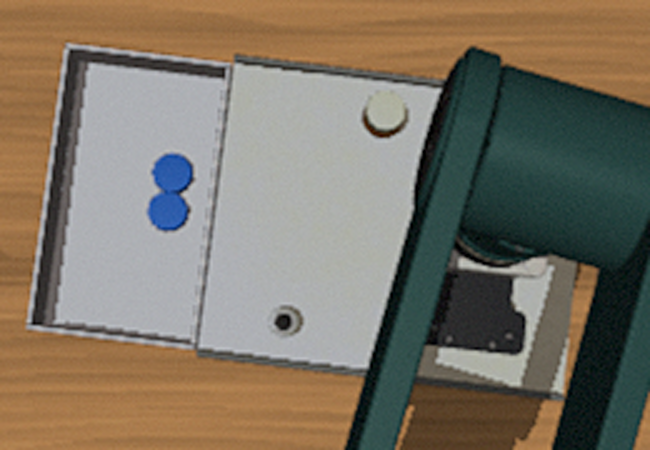

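Caps A and B lie in the bin at (173,172) and (168,210). The vial and jar are unmoved. Cap C is last.

```bash
python3 -m pendant '[[-0.1,-2.5,0,0,0,0,0],[-0.1,-2.5,0,0,0,0,0],[0,-1.5,0,0,0,0.1,0],[0,0,0,0,0,0,0],[0,0,-2.5,0,0,0,0],[0,0,-2.5,0,0,0,0],[0,0,0,0,0,0,0]]'
```

```text
time: 9.05
tool_pos: [0.5507, -0.1623, 0.0913]
ee_rot: [-3.134, -0.003, 1.467]
wrist_force: [0.2, 0.7, -1.1]
width: 0.0006
finger_force: 0.0
```

```bash
python3 -m pendant '[[0.2,-1,0,0,0,0,0],[0,0,0,0,0,0,0],[0,0,-1.5,0,0,0,0],[0,0,0,0,0,0,0],[0,0,0,0,0,0,0]]'
```

```text
time: 9.55
tool_pos: [0.5549, -0.1742, 0.0799]
ee_rot: [-3.14, -0.0, 1.466]
wrist_force: [0.7, 0.5, 0.1]
width: 0.0002
finger_force: 0.0
```

```bash
python3 -m pendant '[[-0.2,0,-0.45,0,0,0,0],[0.16,1.5,0,0,0,0,0],[0.16,1.5,0,0,0,0,0],[0.16,1.5,0,0,0,0,0],[0.16,1.5,0,0,0,0,0],[0.16,1.5,0,0,0,0,0],[0.16,1.5,0,0,0,0,0],[0,0,0,0,0,0,0]]'
python3 - <<'E'
from h import *
im=imaging.snapshot("side"); c=im[110:300,150:390]
cv2.imwrite("pics/side6.png",cv2.resize(c[:,:,::-1],None,fx=2.5,fy=2.5,interpolation=cv2.INTER_CUBIC))
E
```

```text
time: 10.35
tool_pos: [0.5631, -0.0821, 0.0761]
ee_rot: [3.141, -0.001, 1.469]
wrist_force: [0.2, -0.4, -0.5]
width: 0.0006
finger_force: 0.0
```

View pics/side6.png

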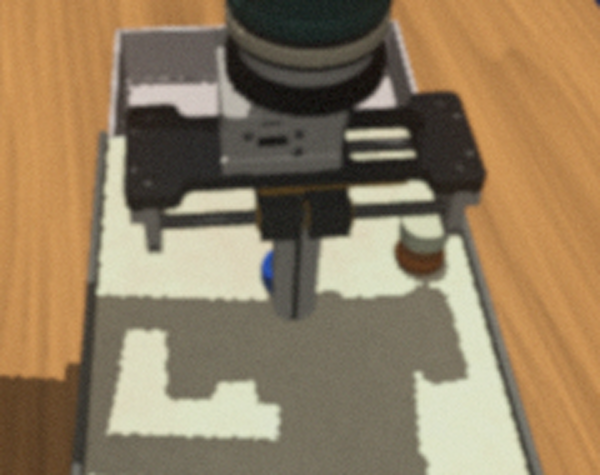

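As before, cap C is ahead of the fingers at (268,270), slightly left. I'll use the same correction and finish the sweep.

```bash
python3 -m pendant '[[0,1.5,0,0,0,0,0],[0.06,1.5,0,0,0,0,0],[0.06,1.5,0,0,0,0,0],[0.16,1.5,0,0,0,0,0],[0.16,1.5,0,0,0,0,0],[0,0,0,0,0,0,0]]'
python3 - <<'E'
from h import *
im=imaging.snapshot("side"); c=im[110:300,150:390]
cv2.imwrite("pics/side7.png",cv2.resize(c[:,:,::-1],None,fx=2.5,fy=2.5,interpolation=cv2.INTER_CUBIC))
E
```

```text
time: 11.0
tool_pos: [0.5674, -0.0071, 0.076]
ee_rot: [3.142, -0.001, 1.469]
wrist_force: [-0.8, -0.2, -0.5]
width: 0.0001
finger_force: 0.0
```

View pics/side7.png

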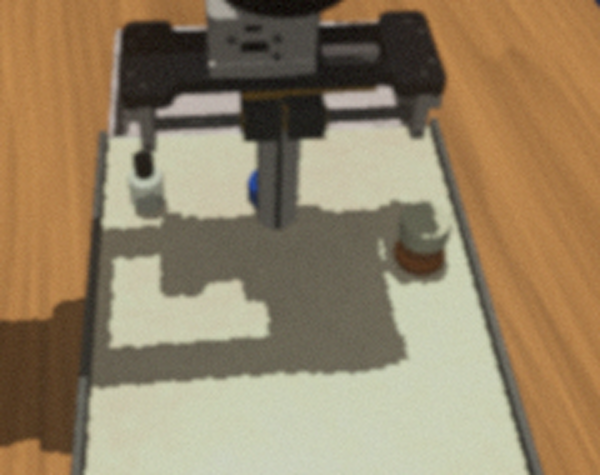

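Cap C is still being pushed, at (255,188), with the same offset cap B had. I'll sweep it over the edge.

```bash
python3 -m pendant '[[0,1.5,0,0,0,0,0],[0.06,1.5,0,0,0,0,0],[0.1,1.5,0,0,0,0,0],[0.16,1.5,0,0,0,0,0],[0.16,1.5,0,0,0,0,0],[0.16,1.5,0,0,0,0,0],[0.16,1.5,0,0,0,0,0],[0,0.5,0,0,0,0,0]]'
python3 -m pendant '[[0,0.3,0,0,0,0,0],[0,0,0,0,0,0,0],[0,0,3,0,0,0,0],[-0.5,-2,4,0,0,0,0],[-0.4,-4.5,2,0,0,0,0],[-0.4,-4.5,0,0,0,0,0],[-0.4,-4.5,0,0,0,0,0],[-0.4,-4.5,0,0,0,0,0]]'
python3 -m pendant '[[0,0,0,0,0,0,0],[0,0,0,0,0,0,0],[0,0,0,0,0,0,0],[0,0,0,0,0,0,0]]'
python3 - <<'E'
from h import *
im=imaging.snapshot("top"); print(blue(im,"top")); cv2.imwrite("pics/top8.png",cv2.resize(im[90:270,140:400,::-1],None,fx=2.5,fy=2.5,interpolation=cv2.INTER_CUBIC))
E
```

```text
time: 11.85
tool_pos: [0.5754, 0.1025, 0.076]
ee_rot: [3.141, -0.0, 1.468]
wrist_force: [1.0, 0.6, 0.6]
width: 0.0004
finger_force: 0.0
time: 12.65
tool_pos: [0.5538, -0.0989, 0.1666]
ee_rot: [3.14, 0.001, 1.465]
wrist_force: [0.9, 0.2, 0.2]
width: 0.0005
finger_force: 0.0
time: 13.05
tool_pos: [0.5544, -0.0952, 0.166]
ee_rot: [3.142, -0.0, 1.468]
wrist_force: [0.6, 0.2, 0.3]
width: 0.0006
finger_force: 0.0
[((np.float64(209.3), np.float64(169.2)), np.int32(526)), ((np.float64(0.8), np.float64(206.5)), np.int32(34))]
```

View pics/top8.png

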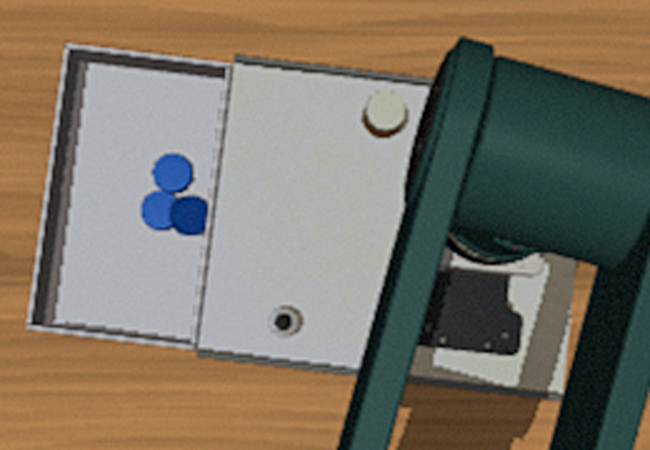

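All three caps are in the bin, at (173,172), (160,210) and (188,215). The third is partly hidden by the bin's rim, so it is below it. The vial (285,320) and jar (385,112) are unmoved, and the arm is clear.

```bash
python3 -c "
from bench import robot
print(robot.close_job())"
```

```text
the job is handed in; nothing more can be done
None
```

I swept all three caps into the bin with the fingers closed and handed the job in at about 13 s; in the last picture the vial and jar were standing where they started, but the hand-in returned no verdict.

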